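Snap the lid of the kit box shut all round

TASK

The lid of the clear kit box with the orange rim is on, but its four sides have not caught: press each side of the rim down with the fingertips, one after another around the box, until it clicks shut and lies flush with the corners. Press firmly but do not crush the lid, and do not pick up, tip or shove the box: it stays standing where it is. Leave everything else on the table alone.

Things in the scene. Friction and masses are not known exactly. Their poses are not given: they have to be found in the camera images.
- kit_box: Clear parts box, loose, about 0.9 kg; lid with orange rim, 130 mm (own x, away from the robot) by 180 mm (own y, to its left); rim top 64 mm high when shut. Origin: centre of underside, z up. The 30 mm orange corners are fixed; between them four orange rim sections, each 30 mm wide, rise from creases at their inner edge. Inside is a clear panel, 70 x 120 mm, 7 mm lower than the shut rim.
- front (a joint): Angle in rad of the front rim section: 0 = fully up (outer edge 9 mm proud), 0.30 = clicked shut, flush with the corners. Starts at 0 to 0.06. Pressed at its press point it resists with up to about 6 to 10 N (more nearer the crease), gives way at about 0.2, snaps to 0.30 and stays; let go earlier, it springs back to about 0.1. Pressing over 60 N cracks the lid.
- front_press (a point): Press point on the front rim section (the long side nearest the robot; 118 mm long): on its top, mid-length on the ribbed thumb pad, 22 mm out from the crease, 8 mm in from the outer edge; rides with the section. Shut, it lies at (-57, 0, 64) mm in the box's frame; fully up, 6 mm higher and 3 mm nearer the lid's middle. Axes: y along the rim, x outward along the section.
- back (a joint): Angle in rad of the back rim section: 0 = fully up (outer edge 9 mm proud), 0.30 = clicked shut, flush with the corners. Starts at 0 to 0.06. Pressed at its press point it resists with up to about 6 to 10 N (more nearer the crease), gives way at about 0.2, snaps to 0.30 and stays; let go earlier, it springs back to about 0.1. Pressing over 60 N cracks the lid.
- back_press (a point): Press point on the back rim section (the long side farthest from the robot; 118 mm long): on its top, mid-length on the ribbed thumb pad, 22 mm out from the crease, 8 mm in from the outer edge; rides with the section. Shut, it lies at (57, 0, 64) mm in the box's frame; fully up, 6 mm higher and 3 mm nearer the lid's middle. Axes: y along the rim, x outward along the section.
- left (a joint): Angle in rad of the left rim section: 0 = fully up (outer edge 9 mm proud), 0.30 = clicked shut, flush with the corners. Starts at 0 to 0.06. Pressed at its press point it resists with up to about 6 to 10 N (more nearer the crease), gives way at about 0.2, snaps to 0.30 and stays; let go earlier, it springs back to about 0.1. Pressing over 60 N cracks the lid.
- left_press (a point): Press point on the left rim section (the short side to the robot's left (+y); 68 mm long): on its top, mid-length on the ribbed thumb pad, 22 mm out from the crease, 8 mm in from the outer edge; rides with the section. Shut, it lies at (0, 82, 64) mm in the box's frame; fully up, 6 mm higher and 3 mm nearer the lid's middle. Axes: y along the rim, x outward along the section.
- right (a joint): Angle in rad of the right rim section: 0 = fully up (outer edge 9 mm proud), 0.30 = clicked shut, flush with the corners. Starts at 0 to 0.06. Pressed at its press point it resists with up to about 6 to 10 N (more nearer the crease), gives way at about 0.2, snaps to 0.30 and stays; let go earlier, it springs back to about 0.1. Pressing over 60 N cracks the lid.
- right_press (a point): Press point on the right rim section (the short side to the robot's right (-y); 68 mm long): on its top, mid-length on the ribbed thumb pad, 22 mm out from the crease, 8 mm in from the outer edge; rides with the section. Shut, it lies at (0, -82, 64) mm in the box's frame; fully up, 6 mm higher and 3 mm nearer the lid's middle. Axes: y along the rim, x outward along the section.
- clear_shell: Bystander: quarter-round clear plastic shell, 80 x 80 mm, 44 mm tall, open on top, beside the box (its right). Origin: underside, amid the shell.
- orange_bracket: Bystander: orange plastic angle bracket with two prongs, 95 x 40 mm, 45 mm tall, beside the box (its left). Origin: underside of its foot plate.
- orange_frame: Bystander: flat orange plastic frame piece lying on the table to the right, 70 x 90 mm, 22 mm tall. Origin: underside.
- clear_tray: Bystander: small clear two-compartment tray, 70 x 110 mm, 30 mm tall, behind the box. Origin: centre of the underside.
- glue_stick: Bystander: glue stick standing upright, 28 mm across, 92 mm tall, behind the box. Origin: centre of the underside.
- pencil_mug: Bystander: empty blue ceramic mug, 80 mm across, 92 mm tall, to the left. Origin: centre of the underside.
- tape_roll: Bystander: roll of tape lying flat, 96 mm across, 19 mm tall, far left. Origin: centre of the underside.
- screwdriver: Bystander: screwdriver lying on the table to the right, 170 mm long, under 35 mm tall. Origin: underside, mid-length.
Things that resemble listed ones, but are neither listed nor needed, are in the scene too. Leave any green look-alike of the kit_box alone.

How it is judged:
By the outcome, as a careful person would: the job done as asked, in the order asked, and still so for the second after the job is handed in, with the robot touching nothing.
It also fails if it takes over 48 s, if anything falls off the work surface, if the arm or the gripper's body presses on something with over 40 N, if the wrist force passes 120 N, or if a joint passes its speed limit or range.

ROBOT

A 7-joint arm with a two-finger parallel gripper is mounted at the origin on the work surface. World frame = base frame: x ahead of the robot, y to its left, z up, the work surface at z = 0. Lengths are in m, angles in rad, forces in N, time in s.
With the tool pointing down it reaches from about 0.425 to 0.975 m from the base axis. Payload 16.7 kg.
Tool frame: the origin (TCP) lies between the finger pads; the fingertips stand 17 mm ahead of it and the grasp point (between the pads) lies 2 mm behind it; z points along the fingers, y is the direction in which the jaws open and shut (so a half turn about z gives the same grasp; the last joint's range is limited). The gripper opens to 85 mm and grips with 20 to 120 N. Pads are 22 mm wide; open, the fingers measure 114 mm over their backs; the gripper's body (76 mm by 85 mm) begins 54 mm behind the grasp point. The pads swing forward as they close: fully open they stand 13 mm farther back than shut.
Start: joints at [-1.472, 0.426, 0.074, 1.606, -0.034, 1.111, -0.067], TCP at [0.166, 0.654, 0.248] pointing down, gripper open.
Joint ranges: [-2.85, 2.85], [-0.5, 2.14], [-1.23, 1.37], [0.21, 2.46], [-1.02, 4.16], [0.16, 2.05], [-2.73, 2.73]. Speed limits (rad/s): [1.89, 1.89, 2.39, 2.39, 3.01, 3.01, 3.01].

INTERFACE

Orientations are given as a unit quaternion [x, y, z, w].
In Python, from cell import robot gives the robot as it stands. Calls block until the motion is done:
- robot.reach(position, orientation): joint-space move of the TCP to a pose.
- robot.move_straight(position, attitude=None, rate=0.15): straight line of the TCP; attitude=None keeps the orientation; rate is the mean speed in m/s.
- robot.goto_joints(angles): joint-space move.
- robot.gripper_open() and robot.close_gripper(): open the fingers fully, or close them until they stop; the grip force is fixed at half the most.
- robot.sleep(seconds).
- robot.ik(position, orientation): joint angles nearest the present ones, or None.
- robot.read_camera(name): name is "side" or "top"; returns a dict with "image" (480x640x3 uint8, red, green, blue), "z_map" (480x640 float32, m along the optical axis (not along the pixel's ray), 0 where there is no reading), "fx", "fy", "cx", "cy" (pixels), "T" (4x4, takes a point from camera to world coordinates). Camera axes: x right, y up, looking along -z (the intrinsics and any distortion apply to the point x, -y, -z); pixel columns grow to the right and rows downward; lengths in m; the calibration is good to about 2 mm. A picture is of the moment at which its call begins.
A pose or a line that the arm cannot do raises robot.Unreachable and nothing moves.
- robot.close_job(): hands the job in, once; it reports no verdict.
Readings, each from a call of its own:
- robot.current_time_s(): time.
- robot.current_joints(): joint angles.
- robot.current_joint_velocities(): joint speeds.
- robot.current_joint_torque(): joint torques, N m.
- robot.current_tool_pos(): TCP position.
- robot.current_tool_rot(): TCP orientation.
- robot.current_ft_force(): force on the tool from outside, world axes, zero at the start.
- robot.current_moment(): the same for the moment, N m.
- robot.current_gripper_width(): finger opening in m.
Only numpy, scipy, OpenCV 4.12 (cv2) and the standard library are available. Lean on these libraries where they do the work, as an engineer would, in place of code of your own. Each camera call takes 0.05 s, during which the arm holds its last target.

## Working session

There is one attempt and no reset: what is moved stays moved. The work goes in short steps, each a Python script; the robot and the scene stay as the last script left them, time stands still between calls to the robot, and variables do not carry over. Pictures are saved under pics/ and viewed, and the job is handed in when it is done.

```bash
mkdir -p pics; ls; python3 - <<'E'
from cell import robot
import cv2,numpy as np
for n in("top","side"):
    c=robot.read_camera(n)
    cv2.imwrite(f"pics/{n}0.png",c["image"][:,:,::-1]); np.savez(f"pics/{n}0.npz",**c)
    print(n,c["fx"],c["fy"],c["cx"],c["cy"],[k for k in c]);print(c["T"].round(3))
print(robot.current_time_s(),robot.current_tool_rot())
E
```

```text
pics
top 483.0271999480503 483.0271999480503 322.17602997321507 241.20647103321934 ['image', 'z_map', 'fx', 'fy', 'cx', 'cy', 'T']
[[-0.093  0.968 -0.232  0.255]
 [-0.996 -0.09   0.024  0.007]
 [ 0.002  0.233  0.972  1.169]
 [ 0.     0.     0.     1.   ]]
side 433.7616202665634 433.7616202665634 329.1993676782029 240.14993727749038 ['image', 'z_map', 'fx', 'fy', 'cx', 'cy', 'T']
[[ 0.989  0.091 -0.118  0.367]
 [-0.149  0.635 -0.758 -0.742]
 [ 0.006  0.767  0.642  0.687]
 [ 0.     0.     0.     1.   ]]
0.1 [ 1.24080702e-01  9.92271964e-01 -5.71851049e-04 -4.48123024e-05]
```

View pics/top0.png

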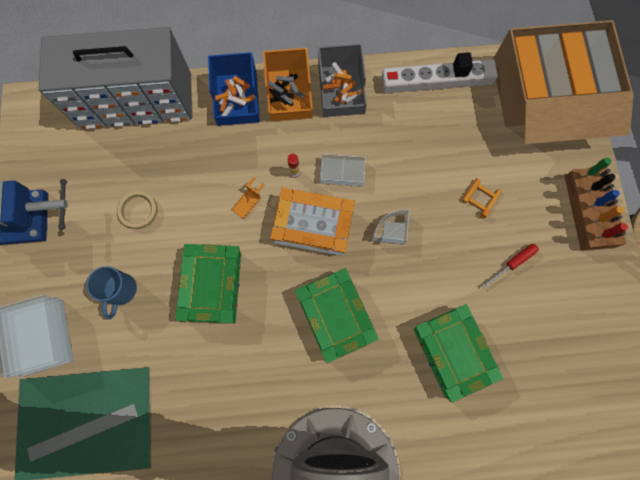

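View pics/side0.png

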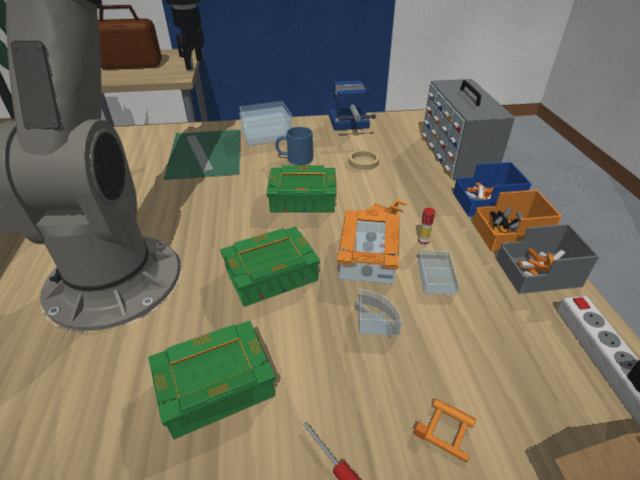

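The top view shows one orange-rimmed clear box at about (313,220). The three green boxes at (208,284), (336,314) and (458,352) are look-alikes, so I'm leaving them alone. I'll enlarge the orange one to confirm.

```bash
python3 - <<'E'
import cv2
a=cv2.imread("pics/top0.png")[170:270,250:380+20]
cv2.imwrite("pics/tc.png",cv2.resize(a,None,fx=5,fy=5,interpolation=cv2.INTER_CUBIC))
a=cv2.imread("pics/side0.png")[195:290,310:430]
cv2.imwrite("pics/sc.png",cv2.resize(a,None,fx=6,fy=6,interpolation=cv2.INTER_CUBIC))
E
```

```text
(no output)
```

View pics/tc.png

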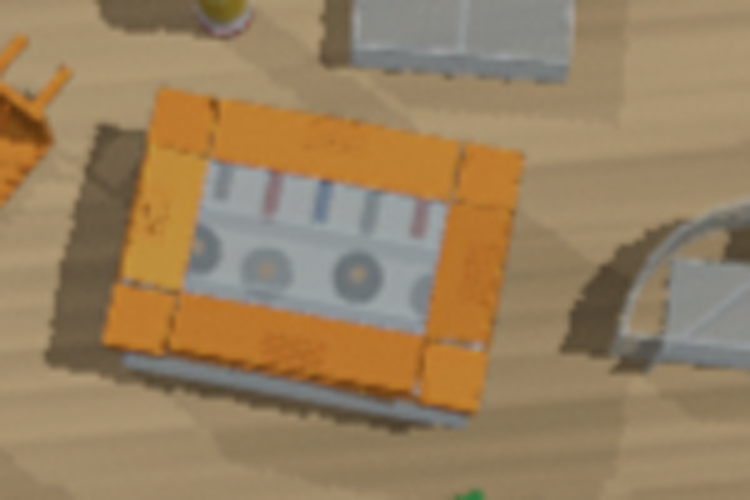

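View pics/sc.png

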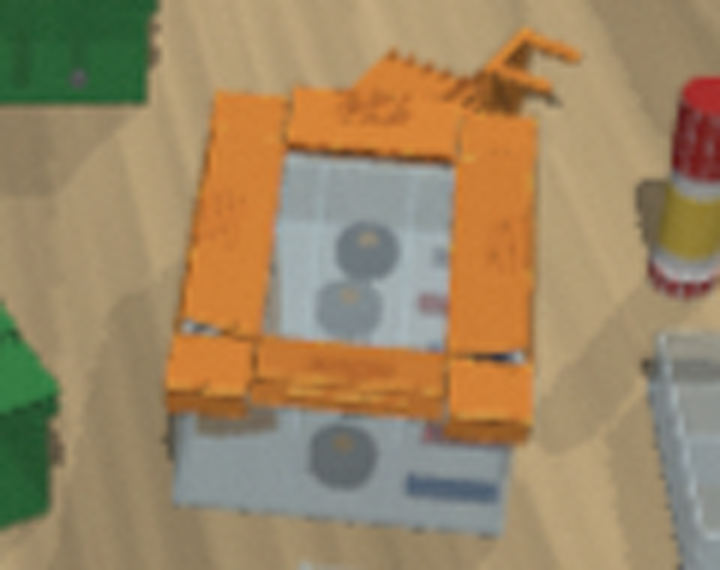

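The crop confirms it: an orange rim, a clear body and raised sections. The outer corners in the top crop are BL (158,88), BR (523,152), FL (103,345) and FR (477,412). In the side crop they are FL (217,92), BL (537,118), BR (530,425) and FR (168,393).

```bash
cat > h.py <<'E'
import numpy as np
def ray(c,u,v,z):
    T=c["T"];d=T[:3,:3]@np.array([(u-c["cx"])/c["fx"],-(v-c["cy"])/c["fy"],-1.]);o=T[:3,3]
    return o+d*(z-o[2])/d[2]
def pt(c,u,v):
    T=c["T"];z=c["z_map"][int(round(v)),int(round(u))]
    return T[:3,:3]@(np.array([(u-c["cx"])/c["fx"],-(v-c["cy"])/c["fy"],-1.])*z)+T[:3,3]
E
python3 - <<'E'
import numpy as np,cv2
from h import *
M={'BL':(65,90),'BR':(65,-90),'FL':(-65,90),'FR':(-65,-90)}
P={"top":({'BL':(158,88),'BR':(523,152),'FL':(103,345),'FR':(477,412)},5,250,170),
"side":({'FL':(217,92),'BL':(537,118),'BR':(530,425),'FR':(168,393)},6,310,195)}
for n,(q,s,ox,oy) in P.items():
    c=dict(np.load(f"pics/{n}0.npz"))
    W={k:ray(c,ox+(x+.5)/s-.5,oy+(y+.5)/s-.5,.064)[:2] for k,(x,y) in q.items()}
    for k in W:print(n,k,W[k].round(4))
    A=np.array([M[k] for k in W])/1000.;B=np.array([W[k] for k in W])
    m=B.mean(0);H=A.T@(B-m);th=np.arctan2(H[0,1]-H[1,0],H[0,0]+H[1,1])
    R=np.array([[np.cos(th),-np.sin(th)],[np.sin(th),np.cos(th)]])
    print(n,'centre',m.round(4),'yaw',th.round(4),'res mm',((B-m-A@R.T)*1000).round(1).tolist())
    # depths across whole orange area
    hsv=cv2.cvtColor(c["image"],cv2.COLOR_RGB2HSV)
    vv,uu=np.nonzero((hsv[...,0]<22)&(hsv[...,1]>190)&(c["z_map"]>0))
    X=np.array([pt(c,u,v) for u,v in zip(uu,vv)])
    L=(X[:,:2]-m)@R
    k=(abs(L[:,0])<.07)&(abs(L[:,1])<.095)&(X[:,2]>.055);L=L[k];z=X[k,2]
    print('n',k.sum(),'bbox',L.min(0).round(4),L.max(0).round(4))
    for nm,(a,b) in dict(front=(-.055,0),back=(.055,0),left=(0,.08),right=(0,-.08),FL=(-.05,.075),FR=(-.05,-.075),BL=(.05,.075),BR=(.05,-.075)).items():
        kk=(abs(L[:,0]-a)<.008)&(abs(L[:,1]-b)<.008); print(nm,kk.sum(),np.median(z[kk]).round(4) if kk.any() else None)
E
```

```text
top BL [0.6616 0.0661]
top BR [ 0.613  -0.1061]
top FL [0.5364 0.1012]
top FR [ 0.488  -0.0708]
top centre [ 0.5748 -0.0024] yaw -0.2746 res mm [[-0.1, -0.5], [0.1, 0.5], [-0.2, -0.6], [0.2, 0.6]]
n 1320 bbox [-0.0649 -0.0877] [0.0627 0.0888]
front 46 0.0697
back 18 0.0695
left 1 0.0709
right 39 0.0699
FL 46 0.0646
FR 22 0.0645
BL 37 0.0643
BR 39 0.0645
side FL [0.5383 0.1018]
side BL [0.6626 0.0662]
side BR [ 0.6114 -0.1082]
side FR [ 0.489 -0.074]
side centre [ 0.5753 -0.0036] yaw -0.2782 res mm [[0.7, 0.9], [0.1, 1.1], [-1.7, -0.3], [0.9, -1.7]]
n 98 bbox [-0.0633 -0.0901] [0.0599 0.0867]
front 2 0.0698
back 7 0.0697
left 9 0.07
right 7 0.0706
FL 0 None
FR 1 0.0636
BL 0 None
BR 0 None
```

Both cameras agree: centre about (0.575, -0.003), yaw -0.276, corners at 64 mm and sections 6 mm proud. Next I'll close the fingers, hover and check the reach for all four sides.

```bash
cat >> h.py <<'E'
from scipy.spatial.transform import Rotation as Ro
C=np.array([.575,-.003]);TH=-.276
def w(x,y):
    c,s=np.cos(TH),np.sin(TH);return C+np.array([c*x-s*y,s*x+c*y])
def q(ang): # tool y along world angle ang, z down
    y=np.array([np.cos(ang),np.sin(ang),0]);z=np.array([0,0,-1.]);x=np.cross(y,z)
    return Ro.from_matrix(np.c_[x,y,z]).as_quat()
S=dict(front=((-.0565,0),TH+np.pi/2),left=((0,.0815),TH),back=((.0565,0),TH+np.pi/2),right=((0,-.0815),TH))
TIP=.017
E
python3 - <<'E'
from cell import robot
from h import *
for n,(p,a) in S.items():
    for da in (0,np.pi):
        for z in (.064,.12):
            j=robot.ik([*w(*p),z+TIP],q(a+da)); print(n,da,z,None if j is None else np.round(j,2))
robot.close_gripper()
robot.reach([*w(*S['front'][0]),.13+TIP],q(S['front'][1]))
print(robot.current_time_s(),robot.current_tool_pos(),robot.current_gripper_width(),robot.current_ft_force(),np.round(robot.current_joints(),2))
for n,(p,a) in S.items():
    for da in (0,np.pi):
        j=robot.ik([*w(*p),.1+TIP],q(a+da)); print(n,da,None if j is None else np.round(j,2))
E
```

```text
front 0 0.064 [-0.61  0.46  0.57  2.11 -0.39  0.67  1.52]
front 0 0.12 [-0.69  0.38  0.67  2.08 -0.33  0.79  1.47]
front 3.141592653589793 0.064 [-1.    0.8   1.2   2.13 -0.98  0.94 -1.06]
front 3.141592653589793 0.12 [-1.03  0.65  1.21  2.1  -0.77  0.95 -1.23]
left 0 0.064 [-0.73  0.6   0.66  1.93 -0.51  0.78 -0.05]
left 0 0.12 [-0.76  0.52  0.7   1.9  -0.43  0.87 -0.12]
left 3.141592653589793 0.064 [-0.31  0.51  0.1   1.91 -0.07  0.73  2.7 ]
left 3.141592653589793 0.12 [-0.37  0.43  0.18  1.88 -0.1   0.84  2.72]
back 0 0.064 [-0.49  0.61  0.56  1.86 -0.44  0.79  1.6 ]
back 0 0.12 [-0.56  0.55  0.66  1.84 -0.43  0.9   1.6 ]
back 3.141592653589793 0.064 [-0.76  0.81  1.01  1.88 -0.85  0.96 -1.19]
back 3.141592653589793 0.12 [-0.85  0.84  1.2   1.85 -0.89  1.11 -1.15]
right 0 0.064 [-0.65  0.65  0.91  2.04 -0.72  0.81  0.42]
right 0 0.12 [-0.77  0.64  1.1   2.01 -0.71  0.95  0.43]
right 3.141592653589793 0.064 [ 0.81  0.68 -1.03  1.96  0.73  0.94  2.28]
right 3.141592653589793 0.12 [ 0.82  0.57 -1.03  1.92  0.59  0.98  2.39]
3.4833 [0.52084808 0.01321681 0.14702842] 0.00023800737774171563 [-0.09134821 -0.24053345  0.41540819] [-0.71  0.36  0.68  2.07 -0.31  0.81  1.46]
front 0 [-0.68  0.41  0.65  2.09 -0.36  0.75  1.5 ]
front 3.141592653589793 [-1.02  0.7   1.21  2.11 -0.84  0.94 -1.17]
left 0 [-0.93  0.68  0.98  1.92 -0.71  0.93  0.13]
left 3.141592653589793 [-0.    0.47 -0.3   1.87  0.18  0.83  2.48]
back 0 [-0.54  0.57  0.63  1.85 -0.44  0.86  1.6 ]
back 3.141592653589793 [-0.84  0.88  1.2   1.86 -0.94  1.1  -1.11]
right 0 [-0.71  0.62  1.    2.02 -0.68  0.88  0.4 ]
right 3.141592653589793 [ 0.42  0.44 -0.48  1.96  0.27  0.81  2.65]
```

```bash
cat >> h.py <<'E'
def press(robot,n,zstop=.0628,fmax=25):
    p,a=S[n];xy=w(*p)
    f0=np.array(robot.current_ft_force())
    robot.move_straight([*xy,.076+TIP],q(a),rate=.08)
    log=[];z=.0735
    while z>zstop-1e-6:
        robot.move_straight([*xy,z+TIP],q(a),rate=.03)
        f=np.array(robot.current_ft_force())-f0;log.append((round((robot.current_tool_pos()[2]-TIP)*1000,1),*f.round(1)))
        if f[2]>fmax: break
        z-=.0015 if z>.066 else .0007
    robot.move_straight([*xy,.09+TIP],q(a),rate=.1)
    print(n,*log,sep='\n');print(robot.current_time_s())
E
python3 - <<'E'
from cell import robot
from h import *
press(robot,'front')
import cv2
for n in("top","side"):
    c=robot.read_camera(n);cv2.imwrite(f"pics/{n}1.png",c["image"][:,:,::-1])
E
```

```text
front
(np.float64(73.7), np.float64(0.5), np.float64(0.7), np.float64(0.1))
(np.float64(72.0), np.float64(0.0), np.float64(0.3), np.float64(-0.6))
(np.float64(70.4), np.float64(0.3), np.float64(0.7), np.float64(0.0))
(np.float64(69.0), np.float64(-3.1), np.float64(-0.2), np.float64(4.9))
(np.float64(67.4), np.float64(-0.8), np.float64(1.1), np.float64(1.8))
(np.float64(65.9), np.float64(0.5), np.float64(0.6), np.float64(-0.6))
(np.float64(65.3), np.float64(0.1), np.float64(-0.2), np.float64(0.1))
(np.float64(64.6), np.float64(0.5), np.float64(0.8), np.float64(-1.1))
(np.float64(64.0), np.float64(0.5), np.float64(0.7), np.float64(3.7))
(np.float64(63.8), np.float64(-5.3), np.float64(1.2), np.float64(16.9))
7.225
```

The front profile shows resistance at 69 mm, a snap at about 66 to 67 mm, then a firm flush stop at 64 mm. I'll do left next, stopping as soon as it sits flush.

```bash
sed -i 's/if f\[2\]>fmax: break/if f[2]>fmax or (z<.0655 and f[2]>10): break/' h.py
python3 - <<'E'
from cell import robot
from h import *
import cv2
for n in ('left','back'):
    robot.reach([*w(*S[n][0]),.105+TIP],q(S[n][1])) if n=='left' else None
    if n=='left': press(robot,n)
for n in("top","side"):
    c=robot.read_camera(n);cv2.imwrite(f"pics/{n}2.png",c["image"][:,:,::-1])
a=cv2.imread("pics/side2.png")[150:310,280:440];b=cv2.imread("pics/top2.png")[150:290,230:390]
cv2.imwrite("pics/m2.png",np.hstack([cv2.resize(a,(400,400),interpolation=2),cv2.resize(b,(400,400),interpolation=2)]))
E
```

```text
left
(np.float64(73.6), np.float64(0.9), np.float64(0.7), np.float64(-0.5))
(np.float64(72.0), np.float64(1.0), np.float64(-0.2), np.float64(-1.3))
(np.float64(70.4), np.float64(1.4), np.float64(-0.3), np.float64(-0.4))
(np.float64(69.1), np.float64(0.9), np.float64(1.9), np.float64(3.9))
(np.float64(67.7), np.float64(1.0), np.float64(3.5), np.float64(5.0))
(np.float64(65.8), np.float64(1.8), np.float64(-0.0), np.float64(-0.6))
(np.float64(65.2), np.float64(1.0), np.float64(0.6), np.float64(-0.9))
(np.float64(64.5), np.float64(0.8), np.float64(-0.5), np.float64(-0.6))
(np.float64(64.0), np.float64(0.6), np.float64(0.7), np.float64(2.6))
(np.float64(63.9), np.float64(-3.6), np.float64(1.2), np.float64(14.6))
12.0417
```

View pics/m2.png

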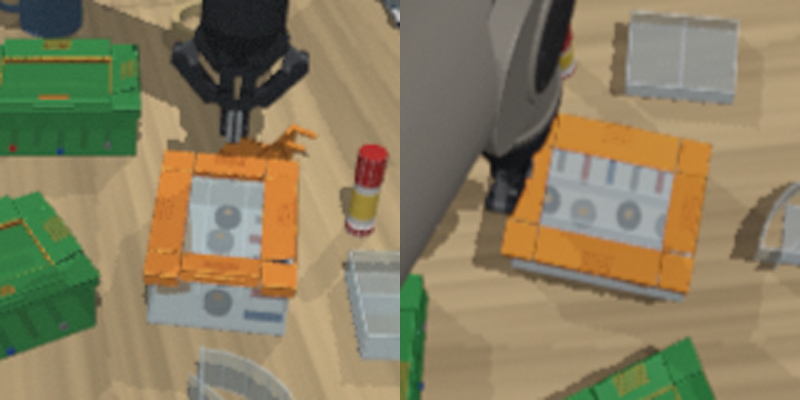

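The side crop at left shows the gripper hovering over the left rim, with the front and left sections level with the corners and the box not moved. Next, back and right.

```bash

python3 - <<'E'
from cell import robot
from h import *
import cv2
for n in ('back','right'):
    robot.reach([*w(*S[n][0]),.105+TIP],q(S[n][1])); press(robot,n)
p=robot.current_tool_pos()
robot.move_straight([p[0],p[1],.2],rate=.15)
robot.reach([.45,-.3,.30],robot.current_tool_rot())
for n in("top","side"):
    c=robot.read_camera(n);cv2.imwrite(f"pics/{n}3.png",c["image"][:,:,::-1]); np.savez(f"pics/{n}3.npz",**c)
    hsv=cv2.cvtColor(c["image"],cv2.COLOR_RGB2HSV)
    vv,uu=np.nonzero((hsv[...,0]<22)&(hsv[...,1]>150)&(c["z_map"]>0))
    X=np.array([pt(c,u,v) for u,v in zip(uu,vv)])
    R=np.array([[np.cos(TH),-np.sin(TH)],[np.sin(TH),np.cos(TH)]]);L=(X[:,:2]-C)@R
    k=(abs(L[:,0])<.07)&(abs(L[:,1])<.095)&(X[:,2]>.055);L=L[k];z=X[k,2]
    print(n,k.sum(),'bbox',L.min(0).round(4),L.max(0).round(4))
    for nm,(a,b) in dict(front=(-.057,0),back=(.057,0),left=(0,.082),right=(0,-.082),FL=(-.05,.075),BR=(.05,-.075)).items():
        kk=(abs(L[:,0]-a)<.008)&(abs(L[:,1]-b)<.01); print(nm,kk.sum(),np.median(z[kk]).round(4) if kk.any() else None)
a=cv2.imread("pics/side3.png")[150:310,280:440];b=cv2.imread("pics/top3.png")[150:290,230:390]
cv2.imwrite("pics/m3.png",np.hstack([cv2.resize(a,(400,400),interpolation=2),cv2.resize(b,(400,400),interpolation=2)]))
print(robot.current_time_s())
E
```

```text
back
(np.float64(73.6), np.float64(0.1), np.float64(-1.2), np.float64(1.3))
(np.float64(72.0), np.float64(0.2), np.float64(0.5), np.float64(-0.2))
(np.float64(70.4), np.float64(0.2), np.float64(-0.2), np.float64(0.1))
(np.float64(69.2), np.float64(1.0), np.float64(-0.4), np.float64(4.2))
(np.float64(68.0), np.float64(3.5), np.float64(-1.4), np.float64(5.9))
(np.float64(65.8), np.float64(-0.9), np.float64(-1.1), np.float64(0.0))
(np.float64(65.1), np.float64(0.8), np.float64(-1.0), np.float64(-0.5))
(np.float64(64.6), np.float64(0.5), np.float64(-1.0), np.float64(1.0))
(np.float64(64.0), np.float64(-1.9), np.float64(-0.2), np.float64(4.3))
(np.float64(63.8), np.float64(-3.5), np.float64(0.1), np.float64(12.5))
16.8917
right
(np.float64(73.6), np.float64(0.1), np.float64(0.7), np.float64(1.1))
(np.float64(72.0), np.float64(0.7), np.float64(-0.4), np.float64(1.0))
(np.float64(70.4), np.float64(-0.4), np.float64(0.1), np.float64(1.2))
(np.float64(69.1), np.float64(-2.2), np.float64(-2.2), np.float64(5.0))
(np.float64(67.6), np.float64(-2.1), np.float64(-4.3), np.float64(6.7))
(np.float64(65.8), np.float64(-0.6), np.float64(-0.3), np.float64(0.9))
(np.float64(65.2), np.float64(-1.1), np.float64(-0.8), np.float64(1.0))
(np.float64(64.6), np.float64(-0.4), np.float64(-0.0), np.float64(-0.2))
(np.float64(64.0), np.float64(-0.6), np.float64(-0.2), np.float64(5.2))
(np.float64(63.8), np.float64(-4.1), np.float64(0.0), np.float64(17.5))
21.4583
top 2397 bbox [-0.0664 -0.09  ] [0.0655 0.09  ]
front 58 0.0644
back 48 0.0646
left 47 0.064
right 46 0.065
FL 55 0.0642
BR 54 0.0643
side 1231 bbox [-0.0629 -0.0932] [0.064  0.0905]
front 0 None
back 37 0.0647
left 0 None
right 66 0.0638
FL 0 None
BR 52 0.0644
23.35
```

View pics/m3.png

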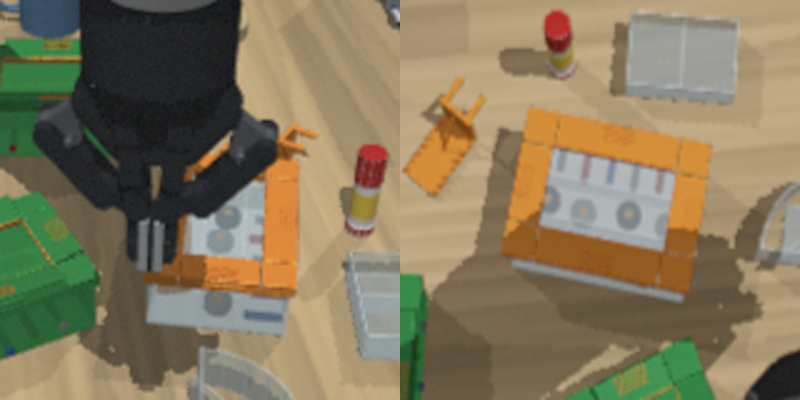

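View pics/top3.png

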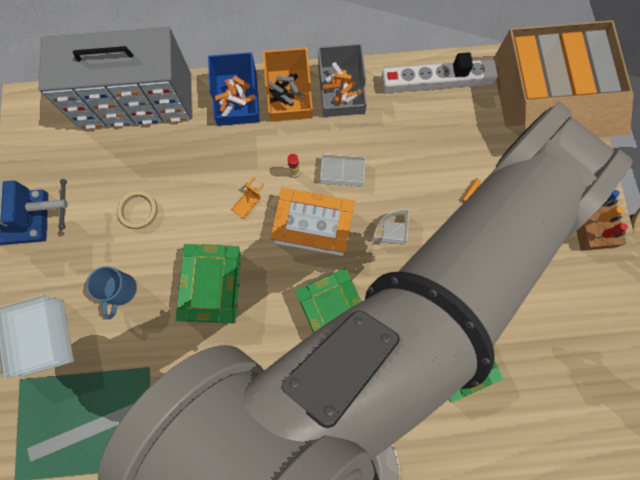

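All four sections measure 64 to 65 mm, flush with the corners, and the box sits at about (313,220) as before. The elbow overhangs the right side of the top view at about (580,150), so I'll check its clearance before handing in.

```bash
python3 - <<'E'
from cell import robot
from h import *
c=dict(np.load("pics/top3.npz"))
for u,v in((580,150),(500,240),(615,165)):print(pt(c,u,v).round(3))
print(robot.current_joint_velocities().__class__,np.abs(robot.current_joint_velocities()).max(),robot.current_ft_force(),robot.current_tool_pos())
robot.close_job();print(robot.current_time_s())
E
```

```text
[ 0.45  -0.298  0.675]
[ 0.34  -0.16   0.755]
[ 0.428 -0.33   0.678]
<class 'numpy.ndarray'> 0.007157410740277118 [ 0.6532523  -0.20066647  0.12378078] [ 0.45104334 -0.2983016   0.29921149]
the job is handed in; nothing more can be done
the job is handed in; nothing more can be done
```

All four rim sections of the orange-rimmed kit box are clicked shut, and the job is handed in. I pressed them with closed fingertips in the order front, left, back, right.

- **Clicks:** On each side I saw resistance of about 5–7 N, then a snap at about 66–67 mm, then a firm stop at 64 mm. The highest reading was about 17.5 N, well below the 60 N cracking limit.
- **Flushness:** In the final top view the four sections measured 64.0–65.0 mm high, against 64.2–64.3 mm for the two corners I measured. The side view agreed for back and right. It could not check front or left, because the gripper was in the way.
- **Box and surroundings:** The box outline stayed within about 1–2 mm of where it started. The bystanders I could see looked undisturbed. The arm hid the orange frame, the screwdriver and parts of the green boxes in the last picture, but it had stayed well above them.
- **Robot at hand-in:** It was clear of everything, with the tool at 0.30 m height and no contact force. The last clock reading was 23.35 s, just before hand-in, against the 48 s limit.

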